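Sort left- and right-hand toy-truck bumper corners

ROBOT

A 7-joint arm with a two-finger parallel gripper is mounted at the origin on the work surface. World frame = base frame: x ahead of the robot, y to its left, z up, the work surface at z = 0. Lengths are in m, angles in rad, forces in N, time in s.
With the tool pointing down it reaches from about 0.425 to 0.925 m from the base axis. Payload 6.8 kg.
Tool frame: the origin (TCP) lies midway between the tips of the shut fingers; the grasp point (between the pads) lies 19 mm behind it; z points along the fingers, y is the line along which they close (so a half turn about z gives the same grasp; the last joint's range is limited). The gripper opens to 88 mm and grips with 3 to 60 N. Pads are 20 mm wide; open, the fingers measure 115 mm over their backs; the gripper's body (75 mm by 178 mm) begins 61 mm behind the grasp point.
Start: joints at [1.186, 0.477, 0.022, 1.555, -0.011, 1.109, -0.083], TCP at [0.184, -0.649, 0.223] pointing down, gripper open.
Joint ranges: [-2.96, 2.96], [-0.34, 2.1], [-1.41, 1.46], [0.24, 2.44], [-1.37, 4.51], [0.17, 1.92], [-2.96, 2.96]. Speed limits (rad/s): [2.39, 2.39, 3.14, 3.14, 3.14, 3.14, 3.14].

INTERFACE

Orientations are given as a unit quaternion [w, x, y, z].
In Python, from rig import r, imaging gives the robot as it stands.
- The arm moves only by the shell command python3 -m crank 'ROWS' [FORCE]. ROWS is JSON, a list of rows, each a list of 7 numbers: the turn, a rotation vector about the tool's x, y, z in units of 45 degrees (1.0 is 45 degrees), then the shift along the tool's x, y, z in units of 1000 mm (1.0 is 1000 mm), then the opening, from -1 (shut) to 1 (fully open). In form: [[wx, wy, wz, dx, dy, dz, gripper], ...]. A call has 1 to 12 rows; each row shifts and turns the commanded pose from where the row before left it, along the tool's axes as they then stand; what a row does not reach is not made up. A row lasts 1/10 s, in which the tool goes at most 50 mm and 8.59 degrees, less where a joint would pass 70% of its speed; a pose out of reach is approached as far as the arm can. A call with a number of a shift or a turn outside -1 to 1 is refused whole. A call with a gripper value outside its range is refused whole. The fingers move at their own pace and stop on an object; FORCE is the grip in N (left out, the last holds). Time passes only in rows, so rows that do not move let the fingers close. It gives the time, the measured TCP pose, the force, the opening and the grip force at its end, in the units of the state.
- r.get_obs(): the state, without advancing time (a new reading comes with each control period).
- imaging.capture(name): name is "scene" or "top" or "wrist"; returns a dict with "color" (480x640x3 uint8, red, green, blue), "range_z" (480x640 float32, m along the optical axis (not along the pixel's ray), 0 where there is no reading), "camera_matrix" (3x3 intrinsics, pixels), "rvec" (rotation vector, rad) and "tvec" (3), from world to camera coordinates, as OpenCV has them. Camera axes: x right, y down, z forward; pixel columns grow to the right and rows downward; lengths in m; the calibration is good to about 2 mm. A picture is of the moment at which its call begins.
- r.job_done(): hands the job in; it is judged then, once.
The state is a dict: "clock": time; "joints": joint angles; "joint_velocities": joint speeds; "joint_efforts": joint torques, N m; "ee_pos": TCP position; "ee_rot": TCP orientation; "wrist_force": force on the tool from outside, world axes, zero at the start; "wrist_torque": the same for the moment, N m; "gripper_width": finger opening in m; "grip_force": force on a finger pad.
Only numpy, scipy, OpenCV 4.12 (cv2) and the standard library are available. Lean on these libraries where they do the work, as an engineer would, in place of code of your own. Each camera call takes 0.05 s, during which the arm holds its last target. There are 200 camera calls.

TASK

Two loose L-shaped wooden bumper corners for toy trucks lie on the bench, one left-hand and one right-hand, mirror images of each other. Put each into the plywood tray that has the matching sample glued to its ledge, lying flat on the tray's floor with its pegs up.

Things in the scene. Friction and masses are not known exactly. Their poses are not given: they have to be found in the camera images.
- left_piece: Loose walnut L, about 50 g, flat, two pegs up, any yaw. Long arm 100 x 22 x 24 mm tall along x; origin: centre of its underside, a good grip across the 22 mm. At the +x end (x 24 to 50) a 26 mm wide short arm reaches y = +46 mm: from above, going along the long arm to the corner, it turns left. Pale pegs 10 thick, 14 tall, at x = -37, +37. Nearby straight and T pieces are not wanted.
- right_piece: Loose walnut L, about 50 g, flat, two pegs up, any yaw. Long arm 100 x 22 x 24 mm tall along x; origin: centre of its underside, a good grip across the 22 mm. At the +x end (x 24 to 50) a 26 mm wide short arm reaches y = -46 mm: from above, going along the long arm to the corner, it turns right. Pale pegs 10 thick, 14 tall, at x = -37, +37. Nearby straight and T pieces are not wanted.
- left_tray: Fixed plywood tray for left-hand Ls, on either side of the bench; inside 160 (its x) x 140 mm (y), walls 6 thick, 40 tall, floor 6 thick. Origin: centre of its underside, z up. Outside its +x wall a low ledge (to 165 mm from the origin) carries a glued-down left-hand sample L, long arm along y, short arm to the tray, 44 mm tall with pegs.
- right_tray: Fixed plywood tray for right-hand Ls, on either side of the bench; inside 160 (its x) x 140 mm (y), walls 6 thick, 40 tall, floor 6 thick. Origin: centre of its underside, z up. Outside its +x wall a low ledge (to 165 mm from the origin) carries a glued-down right-hand sample L, long arm along y, short arm to the tray, 44 mm tall with pegs.
Things that resemble listed ones, but are neither listed nor needed, are in the scene too. Leave any purple look-alike of the left_piece alone.

How it is judged:
By the outcome, as a careful person would: the job done as asked, in the order asked, and still so for the second after the job is handed in, with the robot touching nothing.
It also fails if it takes over 58 s, if anything falls off the work surface, if the arm or the gripper's body presses on something with over 40 N, if the wrist force passes 120 N, or if a joint passes its speed limit or range.

## Working session

There is one attempt and no reset: what is moved stays moved. The work goes in short steps, Python scripts to look and compute and a shell command to move; the robot and the scene stay as the last step left them, time stands still between calls to the robot, and variables do not carry over. Pictures are saved under pics/ and viewed, at most 10 in all, crops included, and the job is handed in when it is done.

```bash
mkdir -p pics; ls; python3 - <<'E'
from rig import r, imaging
import cv2,numpy as np
for n in ["top","scene"]:
    c=imaging.capture(n); np.savez(f"pics/{n}0.npz",**c)
    cv2.imwrite(f"pics/{n}0.png",c["color"][:,:,::-1]); print(n,c["camera_matrix"].tolist(),c["rvec"],c["tvec"])
print(r.get_obs())
E
```

```text
pics
top [[449.5442518497, 0.0, 325.1960382661012], [0.0, 449.5442518497, 237.2200844983927], [0.0, 0.0, 1.0]] [ 2.1418939  -2.08615856  0.20869391] [-0.02383389  0.47355211  0.70896244]
scene [[517.0848134392189, 0.0, 315.0734892103575], [0.0, 517.0848134392189, 236.67354821747887], [0.0, 0.0, 1.0]] [ 1.69727596  1.85451333 -0.78657804] [ 0.03182819 -0.3137105   1.42660847]
{'clock': 0.1, 'joints': array([ 1.18587145,  0.47773043,  0.02237398,  1.55631951, -0.01150621,
        1.10930047, -0.08310922]), 'joint_velocities': array([ 0.00107069, -0.00146367,  0.00080472, -0.00418239, -0.00052874,
        0.00048547,  0.00081068]), 'joint_efforts': array([ 4.71788997e-03, -5.84087992e+01,  1.53947119e+00, -2.73313844e+01,
       -5.42383420e-02,  1.30426255e-02,  6.07646916e-05]), 'ee_pos': array([ 0.18430679, -0.64879776,  0.22178481]), 'ee_rot': array([-7.95548873e-04,  9.90437295e-01,  1.37961229e-01, -1.75056027e-04]), 'wrist_force': array([-0.05978482, -1.12951258, -0.99035748]), 'wrist_torque': array([ 0.00378014, -0.01061616, -0.01911922]), 'grip_force': 0.0, 'gripper_width': 0.08798974156148834}
```

View pics/top0.png

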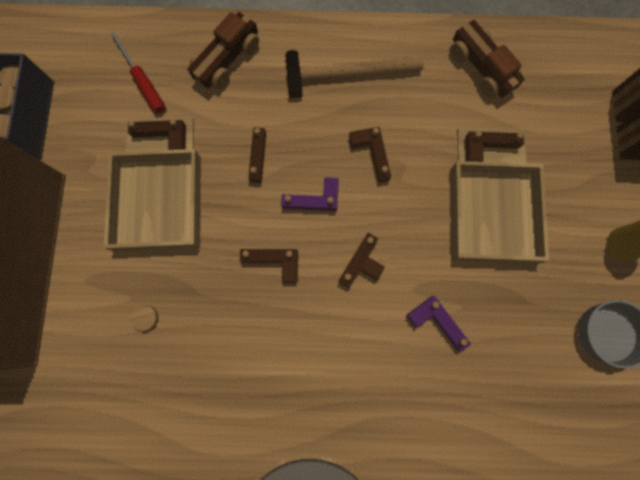

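View pics/scene0.png

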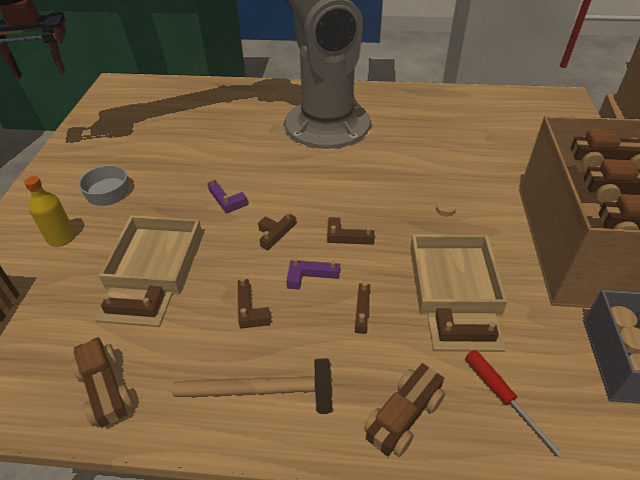

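The top view shows these walnut candidates:
- An L at (270,262), which turns right, so right-hand.
- An L at (372,152), which turns left, so left-hand.
- A straight piece at (258,155) and a T at (362,262), both unwanted.
- Purple Ls at (312,198) and (438,323), to be left alone.
- Glued samples at (160,130), right-hand, so the +y tray is right_tray, and at (493,143), left-hand, so the −y tray is left_tray.

I'll check this choice in a close crop.

```bash
cat > h.py <<'E'
import numpy as np,cv2
def w(c,u,v,z):
    "world point of pixel u,v at height z"
    R=cv2.Rodrigues(c["rvec"])[0];t=c["tvec"].ravel()
    d=R.T@np.linalg.inv(c["camera_matrix"])@[u,v,1];o=-R.T@t
    return o+d*(z-o[2])/d[2]
def cloud(c):
    R=cv2.Rodrigues(c["rvec"])[0];K=c["camera_matrix"]
    v,u=np.mgrid[:480,:640];Z=c["range_z"]
    P=np.stack([(u-K[0,2])/K[0,0]*Z,(v-K[1,2])/K[1,1]*Z,Z],-1)
    return (P-c["tvec"].ravel())@R
E
python3 - <<'E'
from h import *
c=np.load("pics/top0.npz"); im=c["color"][:,:,::-1]
def cr(u,v): return cv2.convertScaleAbs(cv2.resize(im[v:v+60,u:u+80],(400,300),interpolation=cv2.INTER_CUBIC),alpha=1.7)
cv2.imwrite("pics/crop.png",np.vstack([np.hstack([cr(230,235),cr(335,120)]),np.hstack([cr(120,105),cr(450,115)])]))
P=cloud(c)
for n,(a,b,e,f) in dict(A=(235,240,303,290),B=(345,120,394,188)).items():
    Q=P[b:f,a:e].reshape(-1,3); q=Q[(Q[:,2]>.015)&(Q[:,2]<.03)]; print(n,len(q),np.median(q[:,2]),cv2.minAreaRect((q[:,:2]*1000).astype(np.float32)), np.percentile(Q[:,2],[1,99]))
for n,(a,b,e,f) in dict(Rt=(98,145,205,256),Lt=(448,158,553,270)).items():
    Q=P[b:f,a:e].reshape(-1,3); q=Q[(Q[:,2]>.035)&(Q[:,2]<.0415)]; print(n,len(q),cv2.minAreaRect((q[:,:2]*1000).astype(np.float32)))
print(P[330,250],P[150,300],P[95,410])
E
```

```text
A 996 0.02243629121806897 ((428.1670837402344, 85.4212646484375), (56.11638641357422, 99.43363952636719), 1.4880280494689941) [-0.00415893  0.03700181]
B 878 0.022301515757419073 ((634.7068481445312, -88.94755554199219), (100.4124755859375, 57.1867790222168), 13.855435371398926) [-0.00445436  0.03639973]
Rt 1430 ((538.9212036132812, 294.39227294921875), (173.56570434570312, 153.92750549316406), 4.186951160430908)
Lt 1412 ((532.4891357421875, -314.3046875), (153.35467529296875, 173.23741149902344), 89.19706726074219)
[0.31757981 0.11377905 0.00075473] [ 0.64876859  0.04039964 -0.00092595] [ 7.65346928e-01 -1.65834413e-01  4.83077432e-04]
```

View pics/crop.png

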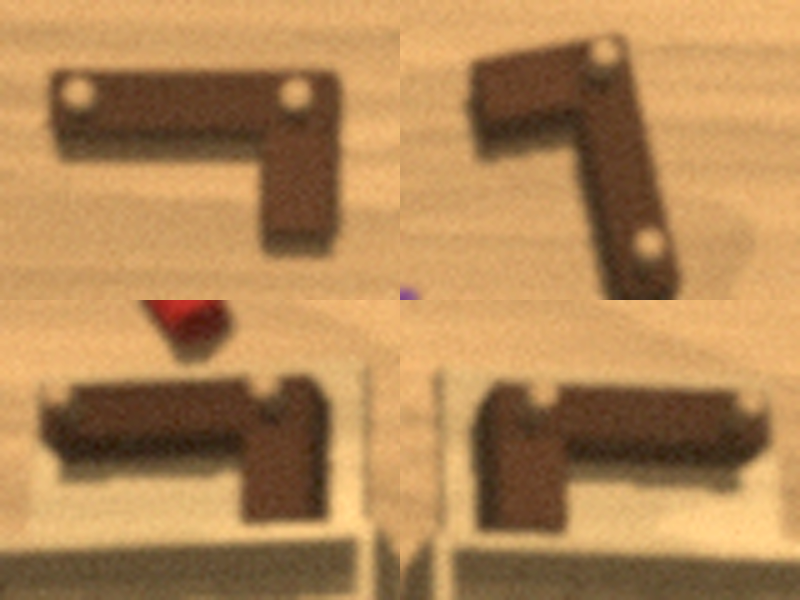

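The crop confirms the choice. Top-left is the loose right-hand L with pegs at about (245.6,254) and (289,254). Top-right is the loose left-hand L with pegs at about (376,130.4) and (385,168.6). Below them are the right-hand sample (+y tray) and the left-hand sample (−y tray).

```bash
cat >> h.py <<'E'
from scipy.spatial.transform import Rotation as Ro
def plan(p,yaw=None):
    "shift in tool axes (mm) to TCP p; turn units about tool axes to tool pointing down with tool-y line at yaw (deg)"
    from rig import r
    o=r.get_obs();R=Ro.from_quat(np.roll(o["ee_rot"],-1))
    print("tcp",o["ee_pos"].round(4),"shift mm",(R.inv().apply(np.array(p)-o["ee_pos"])*1000).round(1),"j",o["joints"].round(2),"w",o["gripper_width"].round(4),"grip",round(float(o["grip_force"]),1),"F",o["wrist_force"].round(1),"t",o["clock"])
    if yaw is not None:
        for a in (yaw,yaw+180):
            y=np.array([np.cos(np.radians(a)),np.sin(np.radians(a)),0]);z=np.array([0,0,-1.])
            D=R.inv()*Ro.from_matrix(np.c_[np.cross(y,z),y,z]); print(" yaw",a,"turn units",(D.as_rotvec(degrees=True)/45).round(3))
E
python3 - <<'E'
from h import *
c=np.load("pics/top0.npz")
for n,t,k in (("A",(245.6,254),(289,254)),("B",(385,168.6),(376,130.4))):
    a,b=w(c,*t,.038),w(c,*k,.038);d=b-a
    print(n,((a+b)/2).round(4),"len",np.linalg.norm(d),"yaw",np.degrees(np.arctan2(d[1],d[0])))
    y=np.degrees(np.arctan2(d[1],d[0]))+90
    plan([*((a+b)/2)[:2],.15],y)
E
```

```text
A [0.4444 0.0859 0.038 ] len 0.07345819589732429 yaw -88.49369747716264Traceback (most recent call last):
  File "<stdin>", line 7, in <module>
  File "h.py", line 17, in plan
    print("tcp",o["ee_pos"].round(4),"shift mm",(R.inv().apply(np.array(p)-o["ee_pos"])*1000).round(1),"j",o["joints"].round(2),"w",o["gripper_width"].round(4),"grip",round(float(o["grip_force"]),1),"F",o["wrist_force"].round(1),"t",o["clock"])
                                                                                                                                    ^^^^^^^^^^^^^^^^^^^^^^^^
AttributeError: 'float' object has no attribute 'round'
```

```bash
sed -i 's/o\["gripper_width"\].round(4)/round(float(o["gripper_width"]),4)/' h.py
python3 - <<'E'
from h import *
c=np.load("pics/top0.npz")
for n,t,k in (("A",(245.6,254),(289,254)),("B",(385,168.6),(376,130.4))):
    a,b=w(c,*t,.038),w(c,*k,.038);d=b-a
    print(n,((a+b)/2).round(4),"len",np.linalg.norm(d),"yaw",np.degrees(np.arctan2(d[1],d[0])))
    y=np.degrees(np.arctan2(d[1],d[0]))+90
    plan([*((a+b)/2)[:2],.15],y)
E
```

```text
A [0.4444 0.0859 0.038 ] len 0.07345819589732429 yaw -88.49369747716264
tcp [ 0.1843 -0.6488  0.2218] shift mm [ 451.  -635.5   72.8] j [ 1.19  0.48  0.02  1.56 -0.01  1.11 -0.08] w 0.088 grip 0.0 F [-0.1 -1.1 -1. ] t 0.1
 yaw 1.506302522837359 turn units [-2.000e-03 -1.000e-03 -1.681e+00]
 yaw 181.50630252283736 turn units [-1.000e-03  2.000e-03  2.319e+00]
B [ 0.6377 -0.1051  0.038 ] len 0.07345437190570298 yaw 12.670459235195546
tcp [ 0.1843 -0.6488  0.2218] shift mm [ 584.7 -398.9   72.4] j [ 1.19  0.48  0.02  1.56 -0.01  1.11 -0.08] w 0.088 grip 0.0 F [-0.1 -1.1 -1. ] t 0.1
 yaw 102.67045923519555 turn units [-0.000e+00 -3.000e-03 -3.929e+00]
 yaw 282.67045923519555 turn units [-0.002  0.     0.071]
```

```bash
python3 -m crank '[[0,0,0.071,0.039,-0.0266,0,0.3],[0,0,0,0.039,-0.0266,0,0.3],[0,0,0,0.039,-0.0266,0,0.3],[0,0,0,0.039,-0.0266,0,0.3],[0,0,0,0.039,-0.0266,0,0.3],[0,0,0,0.039,-0.0266,0,0.3],[0,0,0,0.039,-0.0266,0,0.3],[0,0,0,0.039,-0.0266,0,0.3],[0,0,0,0.039,-0.0266,0,0.3],[0,0,0,0.039,-0.0266,0,0.3],[0,0,0,0.039,-0.0266,0,0.3],[0,0,0,0.039,-0.0266,0,0.3]]' 20; python3 -c "
from h import *
plan([.6377,-.1051,.15],-77.3)"
```

```text
clock: 1.3
ee_pos: [0.5699, -0.232, 0.2224]
ee_rot: [-0.0, 0.994, 0.11, -0.0]
wrist_force: [0.7, -0.5, -0.2]
gripper_width: 0.0571
grip_force: 0.0
tcp [ 0.5699 -0.232   0.2224] shift mm [  94.  -108.9   72.4] j [ 0.42  0.39 -0.17  1.7   0.07  1.07 -1.13] w 0.0571 grip 0.0 F [ 0.7 -0.5 -0.2] t 1.3
 yaw -77.3 turn units [-0.     0.001 -0.001]
 yaw 102.7 turn units [1.000e-03 0.000e+00 3.999e+00]
```

```bash
python3 -m crank '[[0,0,0,0.0235,-0.0272,0.018,0.3],[0,0,0,0.0235,-0.0272,0.018,0.3],[0,0,0,0.0235,-0.0272,0.018,0.3],[0,0,0,0.0235,-0.0272,0.018,0.3],[0,0,0,0,0,0,0.3],[0,0,0,0,0,0,0.3]]'; python3 -c "
from h import *
from rig import imaging
c=imaging.capture('wrist');np.savez('pics/w1.npz',**c);cv2.imwrite('pics/w1.png',cv2.convertScaleAbs(c['color'][:,:,::-1],alpha=1.5))
plan([.6377,-.1051,.005],-77.3)"
```

```text
clock: 1.9
ee_pos: [0.6366, -0.1057, 0.1496]
ee_rot: [-0.0, 0.994, 0.111, -0.001]
wrist_force: [-0.7, -0.2, 0.1]
gripper_width: 0.0571
grip_force: 0.0
tcp [ 0.6366 -0.1075  0.1503] shift mm [  1.7  -2.1 145.3] j [ 0.21  0.51 -0.2   1.68  0.12  0.96 -1.38] w 0.0572 grip 0.0 F [ 1.5 -0.8  0. ] t 1.95
 yaw -77.3 turn units [ 0.001  0.001 -0.001]
 yaw 102.7 turn units [ 2.000e-03 -1.000e-03  3.999e+00]
```

View pics/w1.png

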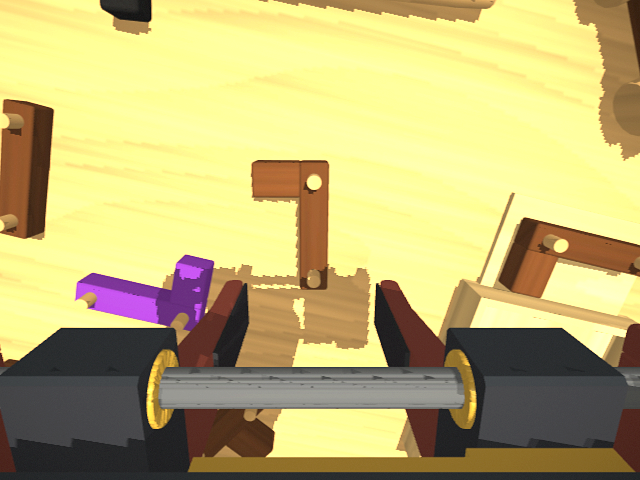

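The wrist view shows the left-hand L between the fingers, with pegs at about (314,182) and (314,277). The purple L at (195,270) is clear of the left finger. I'll refine the position from these pegs.

```bash
python3 -c "
from h import *
c=np.load('pics/w1.npz')
a,b=w(c,314,277,.038),w(c,314,182,.038);d=b-a;y=np.degrees(np.arctan2(d[1],d[0]));print((a+b)/2,np.linalg.norm(d),y)
plan([*((a+b)/2)[:2],.005],y-90)"
```

```text
[ 0.64309241 -0.10583627  0.038     ] 0.07036185996709494 12.942055840653426
tcp [ 0.6366 -0.1075  0.1503] shift mm [  6.8  -0.2 145.3] j [ 0.21  0.51 -0.2   1.68  0.12  0.96 -1.38] w 0.0572 grip 0.0 F [ 1.5 -0.8  0. ] t 1.95
 yaw -77.05794415934658 turn units [ 0.001  0.001 -0.006]
 yaw 102.94205584065342 turn units [ 2.000e-03 -1.000e-03  3.994e+00]
```

```bash
python3 -m crank '[[0,0,0,0.004,-0.001,0.03,0.3],[0,0,0,0,0,0.04,0.3],[0,0,0,0,0,0.035,0.3],[0,0,0,0,0,0.02,0.3],[0,0,0,0,0,0.015,0.3],[0,0,0,0,0,0.004,0.3],[0,0,0,0,0,0,0.3],[0,0,0,0,0,0,-1],[0,0,0,0,0,0,-1],[0,0,0,0,0,0,-1],[0,0,0,0,0,0,-1],[0,0,0,0,0,0,-1]]' 25; python3 -m crank '[[0,0,0,0,0,-0.01,-1],[0,0,0,0,0,-0.03,-1],[0,0,0,0,0,-0.04,-1],[0,0,0,0,0,-0.04,-1]]'
```

```text
clock: 3.15
ee_pos: [0.6409, -0.105, 0.007]
ee_rot: [0.0, 0.994, 0.11, 0.0]
wrist_force: [0.5, 0.2, 1.4]
gripper_width: 0.0219
grip_force: 25.0
clock: 3.55
ee_pos: [0.6402, -0.1048, 0.1282]
ee_rot: [-0.0, 0.994, 0.11, -0.0]
wrist_force: [-0.0, -0.4, 0.2]
gripper_width: 0.022
grip_force: 25.0
```

```bash
python3 -m crank '[[0,0,0.14,0,0,0,-1],[0,0,0.14,0,0,0,-1],[0,0,0,0,0,0,-1]]'; python3 -c "
from h import *
plan([.5325,-.332,.128],-90)"
```

```text
clock: 3.85
ee_pos: [0.6408, -0.1048, 0.1277]
ee_rot: [0.0, 1.0, 0.0, 0.001]
wrist_force: [0.2, 0.8, -0.3]
gripper_width: 0.0218
grip_force: 25.0
tcp [ 0.6408 -0.1048  0.1277] shift mm [-108.4  227.1   -0.3] j [ 0.17  0.53 -0.14  1.7   0.09  0.92 -1.58] w 0.0218 grip 25.0 F [ 0.2  0.8 -0.3] t 3.85
 yaw -90 turn units [ 0.    -0.001  0.   ]
 yaw 90 turn units [ 2.e-03  1.e-03 -4.e+00]
```

```bash
python3 -m crank '[[0,0,0,-0.0155,0.0324,0,-1],[0,0,0,-0.0155,0.0324,0,-1],[0,0,0,-0.0155,0.0324,0,-1],[0,0,0,-0.0155,0.0324,0,-1],[0,0,0,-0.0155,0.0324,0,-1],[0,0,0,-0.0155,0.0324,0,-1],[0,0,0,-0.0155,0.0324,0,-1],[0,0,0,0,0,0,-1],[0,0,0,0,0,0,-1],[0,0,0,0,0,0,-1]]'; python3 -c "
from h import *
from rig import imaging
c=imaging.capture('top');np.savez('pics/t2.npz',**c);cv2.imwrite('pics/t2.png',cv2.resize(cv2.convertScaleAbs(c['color'][110:320,400:640,::-1],alpha=1.7),None,fx=2.5,fy=2.5))
plan([.5325,-.332,.0135],-90)"
```

```text
clock: 4.85
ee_pos: [0.5332, -0.3303, 0.1266]
ee_rot: [-0.001, 1.0, 0.002, 0.0]
wrist_force: [-1.1, 0.9, 0.0]
gripper_width: 0.0218
grip_force: 25.0
tcp [ 0.5334 -0.3301  0.1266] shift mm [ -0.9   2.1 113.1] j [ 0.54  0.5  -0.11  1.75  0.07  0.89 -1.17] w 0.0217 grip 25.0 F [-0.5 -0.2 -0.2] t 4.9
 yaw -90 turn units [-0.001 -0.     0.006]
 yaw 90 turn units [ 1.000e-03 -2.000e-03 -3.994e+00]
```

View pics/t2.png

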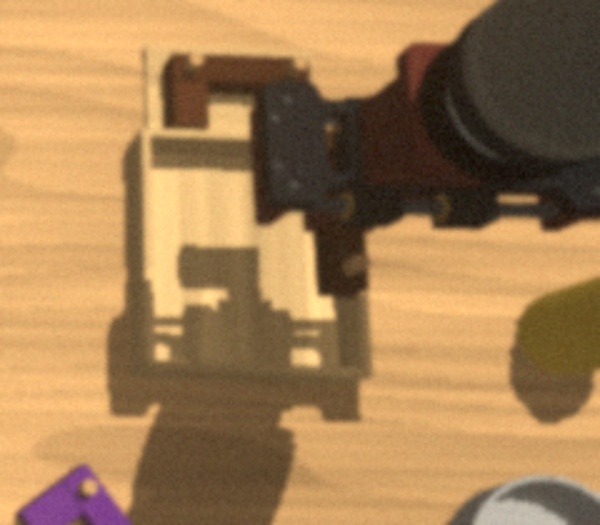

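The gripper holds the L over the left tray (tail at crop (345,260)). It appears shifted outward because it is raised, and the bottle at crop (550,340) is clear. I'll lower it.

```bash
python3 -m crank '[[0,0,0,0,0.002,0.04,-1],[0,0,0,0,0,0.035,-1],[0,0,0,0,0,0.02,-1],[0,0,0,0,0,0.01,-1],[0,0,0,0,0,0.005,-1],[0,0,0,0,0,0.003,-1],[0,0,0,0,0,0,-1]]'; python3 -c "
from h import *
plan([.5325,-.332,.0135],-90)"
```

```text
clock: 5.6
ee_pos: [0.5332, -0.3339, 0.0144]
ee_rot: [0.0, 1.0, 0.001, 0.001]
wrist_force: [-0.2, -0.2, -0.4]
gripper_width: 0.0219
grip_force: 25.0
tcp [ 0.5332 -0.3339  0.0144] shift mm [-0.7 -1.9  0.9] j [ 0.53  0.65 -0.1   1.8   0.09  0.69 -1.19] w 0.0219 grip 25.0 F [-0.2 -0.2 -0.4] t 5.6
 yaw -90 turn units [ 0.001 -0.001  0.002]
 yaw 90 turn units [ 2.000e-03  1.000e-03 -3.998e+00]
```

```bash
python3 -m crank '[[0,0,0,0,0,0.001,-0.9],[0,0,0,0,0,0,-0.1],[0,0,0,0,0,0,-0.1],[0,0,0,0,0,0,-0.1],[0,0,0,0,0,-0.015,-0.1],[0,0,0,0,0,-0.035,-0.1],[0,0,0,0,0,-0.04,-0.1],[0,0,0,0,0,-0.045,-0.1]]' && python3 -m crank '[[0,0,0,-0.0089,-0.042,0,0.3],[0,0,0,-0.0089,-0.042,0,0.3],[0,0,0,-0.0089,-0.042,0,0.3],[0,0,0,-0.0089,-0.042,0,0.3],[0,0,0,-0.0089,-0.042,0,0.3],[0,0,0,-0.0089,-0.042,0,0.3],[0,0,0,-0.0089,-0.042,0,0.3],[0,0,0,-0.0089,-0.042,0,0.3],[0,0,0,-0.0089,-0.042,0,0.3],[0,0,0,-0.0089,-0.042,0,0.3],[0,0,0,0,0,0,0.3]]' && python3 -m crank '[[0,0,-0.185,0,0,0,0.3],[0,0,-0.185,0,0,0,0.3],[0,0,-0.185,0,0,0,0.3],[0,0,-0.185,0,0,0,0.3],[0,0,-0.185,0,0,0,0.3],[0,0,-0.185,0,0,0,0.3],[0,0,-0.185,0,0,0,0.3],[0,0,-0.185,0,0,0,0.3],[0,0,-0.185,0,0,0,0.3],[0,0,-0.185,0,0,0,0.3],[0,0,-0.18,0,0,0,0.3],[0,0,0,0,0,0,0.3]]' ; python3 -c "
from h import *
from rig import imaging
plan([.4444,.0859,.005],1.5)
for n in ('wrist','top'):
  c=imaging.capture(n);np.savez('pics/3%s.npz'%n,**c);cv2.imwrite('pics/3%s.png'%n,cv2.convertScaleAbs(c['color'][:,:,::-1],alpha=1.5))"
```

```text
clock: 6.4
ee_pos: [0.5319, -0.3335, 0.1495]
ee_rot: [-0.0, 1.0, 0.001, -0.0]
wrist_force: [0.8, 0.5, -0.3]
gripper_width: 0.0396
grip_force: 0.0
clock: 7.5
ee_pos: [0.4422, 0.0919, 0.1491]
ee_rot: [-0.001, 1.0, 0.005, 0.001]
wrist_force: [-0.7, 0.2, 0.6]
gripper_width: 0.0572
grip_force: 0.0
clock: 8.7
ee_pos: [0.4434, 0.0851, 0.1483]
ee_rot: [0.001, 0.698, 0.716, 0.0]
wrist_force: [-0.4, 0.4, 0.3]
gripper_width: 0.0574
grip_force: 0.0
tcp [0.4434 0.0851 0.1483] shift mm [  0.9   0.9 143.3] j [ 0.18  0.26 -0.58  2.11  0.19  0.82 -0.49] w 0.0574 grip 0.0 F [-0.4  0.4  0.3] t 8.7
 yaw 1.5 turn units [ 0.001  0.001 -0.002]
 yaw 181.5 turn units [ 1.000e-03 -2.000e-03  3.998e+00]
```

View pics/3wrist.png

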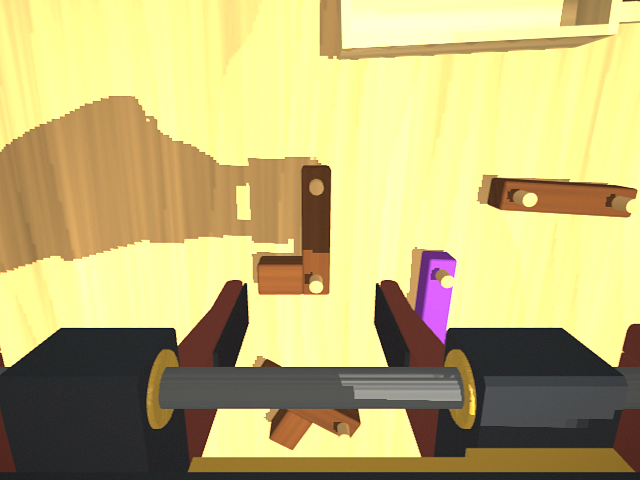

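View pics/3top.png

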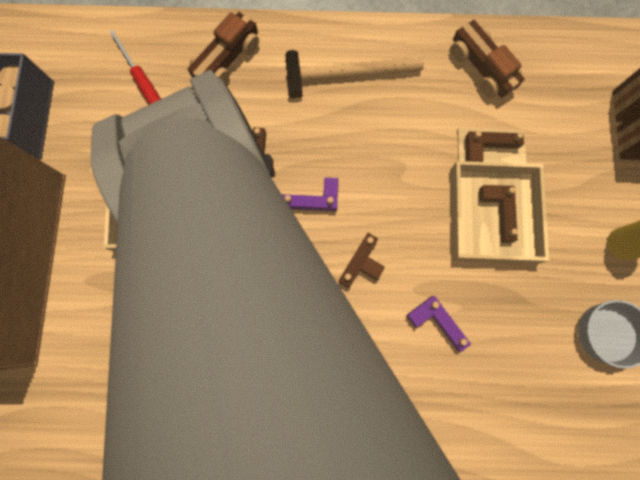

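The left L lies flat in the left tray at about (503,210). In the wrist view, the right-hand L has pegs at (316,187) and (316,286). The purple L at (435,290) is well to the side.

```bash
python3 -c "
from h import *
c=np.load('pics/3wrist.npz')
a,b=w(c,316,187,.038),w(c,316,286,.038);d=b-a;y=np.degrees(np.arctan2(d[1],d[0]));print((a+b)/2,np.linalg.norm(d),y)
plan([*((a+b)/2)[:2],.007],y+90)"
```

```text
[0.44750609 0.08668834 0.038     ] 0.07369971612350532 -88.35687448330314
tcp [0.4433 0.0853 0.1481] shift mm [  1.3   4.1 141.1] j [ 0.18  0.26 -0.58  2.11  0.19  0.82 -0.49] w 0.0572 grip 0.0 F [-0.2  0.5  0.4] t 8.8
 yaw 1.6431255166968555 turn units [ 0.001  0.    -0.011]
 yaw 181.64312551669684 turn units [ 1.000e-03 -1.000e-03  3.989e+00]
```

```bash
python3 -m crank '[[0,0,0,0.001,0.003,0.03,0.3],[0,0,0,0,0,0.04,0.3],[0,0,0,0,0,0.035,0.3],[0,0,0,0,0,0.02,0.3],[0,0,0,0,0,0.012,0.3],[0,0,0,0,0,0.004,0.3],[0,0,0,0,0,0,0.3],[0,0,0,0,0,0,-1],[0,0,0,0,0,0,-1],[0,0,0,0,0,0,-1],[0,0,0,0,0,0,-1],[0,0,0,0,0,0,-1]]' 25; python3 -m crank '[[0,0,0,0,0,-0.01,-1],[0,0,0,0,0,-0.03,-1],[0,0,0,0,0,-0.04,-1],[0,0,0,0,0,-0.04,-1],[0,0,0,0,0,0,-1]]'; python3 -c "
from h import *
plan([.539+.0175,.294,.128],0)"
```

```text
clock: 10.0
ee_pos: [0.4462, 0.0871, 0.0069]
ee_rot: [0.0, 0.698, 0.716, 0.0]
wrist_force: [-0.8, -0.8, 3.9]
gripper_width: 0.0219
grip_force: 25.0
clock: 10.5
ee_pos: [0.449, 0.0882, 0.1316]
ee_rot: [0.003, 0.698, 0.716, 0.004]
wrist_force: [-0.0, -0.0, -0.9]
gripper_width: 0.0218
grip_force: 25.0
tcp [0.449  0.0882 0.1316] shift mm [203.1 112.4   4.8] j [ 0.18  0.29 -0.59  2.12  0.23  0.78 -0.53] w 0.0218 grip 25.0 F [-0.  -0.  -0.9] t 10.5
 yaw 0 turn units [ 0.011 -0.002  0.031]
 yaw 180 turn units [ 3.000e-03  1.700e-02 -3.969e+00]
```

```bash
python3 -m crank '[[0,0,0.031,0.029,0.016,0,-1],[0,0,0,0.029,0.016,0,-1],[0,0,0,0.029,0.016,0,-1],[0,0,0,0.029,0.016,0,-1],[0,0,0,0.029,0.016,0,-1],[0,0,0,0.029,0.016,0,-1],[0,0,0,0.029,0.016,0,-1],[0,0,0,0,0,0,-1],[0,0,0,0,0,0,-1],[0,0,0,0,0,0,-1]]';  python3 -c "
from h import *
plan([.539+.0175,.294,.0135],0)"
```

```text
clock: 11.5
ee_pos: [0.5565, 0.289, 0.1259]
ee_rot: [0.0, 0.707, 0.707, -0.001]
wrist_force: [0.4, -0.4, -0.9]
gripper_width: 0.022
grip_force: 25.0
tcp [0.5565 0.289  0.1259] shift mm [5.200e+00 1.000e-01 1.124e+02] j [-0.18  0.56 -0.55  1.73  0.35  0.95 -0.86] w 0.022 grip 25.0 F [ 0.4 -0.4 -0.9] t 11.5
 yaw 0 turn units [-0.002  0.002 -0.   ]
 yaw 180 turn units [3.e-03 3.e-03 4.e+00]
```

```bash
python3 -m crank '[[0,0,0,0.005,0,0.04,-1],[0,0,0,0,0,0.035,-1],[0,0,0,0,0,0.02,-1],[0,0,0,0,0,0.01,-1],[0,0,0,0,0,0.005,-1],[0,0,0,0,0,0.002,-1],[0,0,0,0,0,0,-1]]'
```

```text
clock: 12.2
ee_pos: [0.5578, 0.2956, 0.0156]
ee_rot: [0.0, 0.707, 0.707, 0.001]
wrist_force: [0.9, -0.5, -0.5]
gripper_width: 0.0221
grip_force: 25.0
```

```bash
python3 -m crank '[[0,0,0,0,0,0.002,-1],[0,0,0,0,0,0,-0.9],[0,0,0,0,0,0,-0.1],[0,0,0,0,0,0,-0.1],[0,0,0,0,0,0,-0.1],[0,0,0,0,0,-0.015,-0.1],[0,0,0,0,0,-0.035,-0.1],[0,0,0,0,0,-0.045,-0.1],[0,0,0,0,0,-0.045,-0.1],[0,0,0,0,0,-0.045,-0.1]]' && python3 -m crank '[[0,0,0,-0.04,0,0,-0.1],[0,0,0,-0.045,0,0,-0.1],[0,0,0,-0.045,0,0,-0.1],[0,0,0,-0.045,0,0,-0.1],[0,0,0,-0.045,0,0,-0.1],[0,0,0,-0.045,0,0,-0.1],[0,0,0,-0.045,0,0,-0.1],[0,0,0,-0.03,0,0,-0.1],[0,0,0,0,0,0,-0.1],[0,0,0,0,0,0,-0.1]]'; python3 -c "
from h import *
from rig import imaging
P={}
for n in ('scene','top'):
  c=imaging.capture(n);P[n]=cv2.convertScaleAbs(c['color'][:,:,::-1],alpha=1.5)
cv2.imwrite('pics/4.png',np.vstack([cv2.resize(P['top'][90:290,:],(800,250)),cv2.resize(P['scene'][190:360,80:540],(800,296))]))
q=cloud(c)
print('left',q[212,509],'right',q[185:215,135:175,2].max())"
```

```text
clock: 13.2
ee_pos: [0.5568, 0.2956, 0.2007]
ee_rot: [0.0, 0.707, 0.707, 0.0]
wrist_force: [0.2, -0.0, -0.3]
gripper_width: 0.0395
grip_force: 0.0
clock: 14.2
ee_pos: [0.5573, -0.0445, 0.1986]
ee_rot: [0.0, 0.707, 0.707, 0.0]
wrist_force: [-0.3, 1.1, 0.7]
gripper_width: 0.0397
grip_force: 0.0
left [ 0.34832225 -0.05397341  0.69769367] right 0.7890709633526118
```

View pics/4.png

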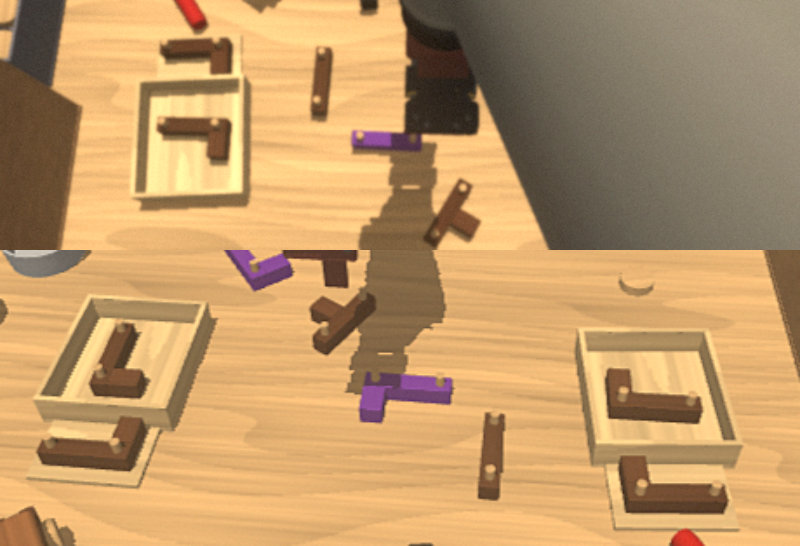

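Both Ls lie flat with their pegs up in the matching trays: the left one at scene crop (120,360), the right one at (655,395). The purple pieces have not moved, and the gripper is clear.

```bash
python3 -c "
from rig import r
print(r.job_done())"
```

```text
the job is handed in; nothing more can be done
None
```

The left-hand and right-hand Ls each lie flat with their pegs up in the tray with the matching sample, confirmed in the last pictures, and the job was handed in at about 14 s of the 58 s limit.

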